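Run the tin seal on the test stand and hold its dial on the third notch

TASK

Seat the tin circus seal on the running stand: its plinth must lie flat on the deck over both pegs, with the wide hole at the head end on the thick peg, and then be let go. After that push the stand's spring-return dial down by its lever bar with the fingers, past the first two notches into the third, and finish while still holding it there against the spring. The seal must stay seated, and the marble jar, feeler gauge and soldering bit are to be left where they are.

Things in the scene. Friction and masses are not known exactly. Their poses are not given: they have to be found in the camera images.
- seal: Loose tin circus seal on a flat steel plinth 140 x 64 x 14 mm, about 0.25 kg. Origin: centre of the plinth's underside; x towards the head, z up. Two square through holes on its centre line: 15 mm wide at x = +50 mm (head end), 10 mm wide at x = -50 mm (tail end). Neck and head rise from x = +22 mm, with a 32 mm wooden ball on the nose at x = 70 mm, top at z = 135 mm.
- seal_body (a point): Middle of the seal's body, the place to grip, at (-12, 0, 46) mm in the seal's frame. The body lies along the seal's x from x = -50 to +26 mm and is 43 mm wide across y, with upright flanks from z = 28 to 64 mm above the plinth's underside.
- wide_hole (a point): Centre of the wide 15 mm hole (head end), at the plinth's underside.
- narrow_hole (a point): Centre of the narrow 10 mm hole (tail end), at the plinth's underside.
- stand: Grey running stand, fixed to the bench, turned a little differently each time. Origin on the bench, front towards its -x, z up. Low dark steel deck 115 mm (x) by 175 mm (y), centred at y = +57 mm, top at z = 30 mm, carrying the two pegs. Control box 110 x 95 mm, 120 mm tall, centred at y = -75 mm, with the dial on its front (-x) face.
- nest (a point): Point on the deck top midway between the pegs, (0, 65, 30) mm in the stand's frame: the origin of the seated seal lies here, the seal's x along the stand's +y. Its axes are the stand's.
- thick_peg (a point): Foot of the thick steel peg on the deck top: 12 mm diameter, 12 mm high, upper 7 mm tapered to a 3 mm tip. 50 mm from the nest point towards the stand's +y.
- thin_peg (a point): Foot of the thin steel peg: 7 mm diameter, 12 mm high, upper 7 mm tapered to a 2 mm tip. 50 mm from the nest point towards the stand's -y (next to the control box).
- dial_axis (a point): Point on the dial's turning axis (parallel to the stand's x), in the plane of the lever, 85 mm above the bench; the axis lies at y = -75 mm of the stand.
- dial_bar (a point): Centre of the dial's lever bar: round, black, 14 mm thick, 50 mm long, parallel to the stand's x, on a 95 mm lever that points from the dial axis to the stand's -y, past the control box. At rest the lever points 0.436 rad above level (bar centre 125 mm over the bench), at the third notch 0.35 rad below level (53 mm).
- dial (a joint): Dial angle, rad: 0 at rest, growing as the bar goes down. Notches at 0.26, 0.52 and 0.78 (third); humps before them at 0.13, 0.39, 0.65; end stop at 0.87. A spring always drives it back to 0, out of any notch: about 4.5 N at the bar at rest, 8 N at the third notch, some 1.5 N more on the way up each hump.
- jar: Bystander: glass jar of marbles with a steel lid, 70 mm diameter, 96 mm tall, origin at the centre of its underside.
- gauge: Bystander: steel feeler gauge, blades fanned out, about 95 x 60 mm and 8 mm high, lying flat.
- bit: Bystander: copper soldering bit on a steel shank, 130 mm long, 16 mm thick, lying flat along its x.
Mind the look-alikes: they are no part of the job. What is shaped like the seal but red is not meant.

How it is judged:
By the outcome, as a careful person would: the job done as asked, in the order asked, and still so for the second after the job is handed in, while the arm keeps its last pose, push and grip.
It also fails if it takes over 56 s, if anything falls off the work surface, if the arm or the gripper's body presses on something with over 40 N, if the wrist force passes 120 N, or if a joint passes its speed limit or range.

ROBOT

A 7-joint arm with a two-finger parallel gripper is mounted at the origin on the work surface. World frame = base frame: x ahead of the robot, y to its left, z up, the work surface at z = 0. Lengths are in m, angles in rad, forces in N, time in s.
With the tool pointing down it reaches from about 0.4 to 0.85 m from the base axis. Payload 10.4 kg.
Tool frame: the origin (TCP) lies on the front face of the gripper's body, between the roots of the fingers; the fingertips stand 73 mm ahead of it and the grasp point (between the pads) lies 54 mm ahead of it; y points along the fingers, z is the direction in which the jaws open and shut, and the axes are right-handed (so a half turn about y gives the same grasp; the last joint's range is limited). The gripper opens to 85 mm and grips with 20 to 120 N. Pads are 22 mm wide; open, the fingers measure 114 mm over their backs; the gripper's body (76 mm by 85 mm) begins 54 mm behind the grasp point. The pads swing forward as they close: fully open they stand 13 mm farther back than shut.
Start: joints at [-1.318, 0.332, -0.065, 1.46, 0.022, 1.35, -0.088], TCP at [0.17, 0.601, 0.304] pointing down, gripper open.
Joint ranges: [-2.6, 2.6], [-0.5, 2.12], [-1.47, 1.34], [0.16, 2.42], [-1.27, 4.41], [0.06, 2.06], [-2.6, 2.6]. Speed limits (rad/s): [2.22, 2.22, 2.79, 2.79, 3.14, 3.14, 3.14].

INTERFACE

Orientations are given as a rotation vector (axis times angle).
In Python, from workcell import manip gives the robot as it stands. The module is installed in compiled form; this text tells all that it offers.
- The arm moves only by the tool step_arm, never from a script. Its argument "deltas" is text: rows parted by semicolons, each of 7 numbers parted by spaces: the shift along the tool's x, y, z in mm, then the turn, a rotation vector about the tool's x, y, z in units of 6 degrees (1.0 is 6 degrees), then the gripper's target within -1 to 1 (fully open at 1, half-way at 0, shut at -1). In form: x y z ax ay az jaw; .... A call has 1 to 10 rows; each row is the pose to reach, as a shift and turn from the pose commanded when the call began, along the tool's axes at that moment; what a row does not reach only later rows make up. A row lasts 1/10 s, in which the tool goes at most 50 mm and 8.59 degrees, less where a joint would pass 70% of its speed; a pose out of reach is approached as far as the arm can. A call with a gripper value outside its range is refused whole. The fingers move at their own pace and stop on an object; "force" is the grip in N (left out, the last holds). Time passes only in rows, so rows that repeat a pose let the fingers close. It gives the time, the measured TCP pose, the force and the opening at its end, in the units of the state.
- manip.observe(): the state, without advancing time (a new reading comes with each control period).
- manip.capture(name): name is "side" or "top" or "wrist"; returns the picture (400x640x3 uint8, blue, green, red); there is no depth.
- manip.calibration(name): a dict with "vfov" (degrees; the focal length in pixels is half the picture's height over the tangent of half this angle, whatever the lens; pixels are square), "cx", "cy" (the principal point, pixels), "k1" (the pictures are not rectified: a ray, as slopes to the right and down, at radius r is drawn at 1 + k1 r^2 times it, then the intrinsics apply), "R" (3x3) and "t" (3): a world point X has camera coordinates R X + t. Camera axes: x right, y down, z forward; pixel columns grow to the right and rows downward; lengths in m; the calibration is good to about 2 mm. A picture is of the moment at which its call begins: read the wrist's pose just before it. calibration takes no time and is no camera call; for the wrist camera it gives the pose at the moment of the call.
- manip.job_done(): hands the job in, once; it reports no verdict.
The state is a dict: "t": time; "qpos": joint angles; "joint_velocities": joint speeds; "effort": joint torques, N m; "eef_pos": TCP position; "tool_rot": TCP orientation; "ft_force": force on the tool from outside, world axes, zero at the start; "wrist_torque": the same for the moment, N m; "width": finger opening in m.
Only numpy, scipy, OpenCV 4.12 (cv2) and the standard library are available. Lean on these libraries where they do the work, as an engineer would, in place of code of your own. Each camera call takes 0.05 s, during which the arm holds its last target. There are 200 camera calls.

## Working session

There is one attempt and no reset: what is moved stays moved. The work goes in short steps, Python scripts to look and compute and a tool call to move; the robot and the scene stay as the last step left them, time stands still between calls to the robot, and variables do not carry over. Pictures are saved under pics/ and viewed, about 8 in all and at most 12, crops included, and the job is handed in when it is done.

Besides the shell and the picture viewer there is one more tool, called after "Request:" as a command line: name --argument value ..., lists and objects as JSON in quotes. step_arm: Moves the arm, as the interface text tells. Its arguments: {"type":"object","properties":{"deltas":{"type":"string"},"force":{"type":"number"}},"required":["deltas"]}

```bash
mkdir -p pics; cat > h.py <<'E'
import numpy as np, cv2, json
from workcell import manip
from scipy.spatial.transform import Rotation as Ro
def snap(n,tag):
    c=manip.calibration(n); im=manip.capture(n); cv2.imwrite(f'pics/{tag}.png',im)
    json.dump({k:(np.array(v).tolist()) for k,v in c.items()},open(f'pics/{tag}.json','w')); return im
def cal(tag): return {k:np.array(v) for k,v in json.load(open(f'pics/{tag}.json')).items()}
def K(c):
    f=200/np.tan(np.radians(c['vfov'])/2); return np.array([[f,0,c['cx']],[0,f,c['cy']],[0,0,1.]])
def ray(c,uv):
    p=cv2.undistortPointsIter(np.array([[uv]],float),K(c),np.array([c['k1'],0,0,0,0.]),None,None,(3,50,1e-10))[0,0] if hasattr(cv2,'undistortPointsIter') else cv2.undistortPoints(np.array([[uv]],float),K(c),np.array([c['k1'],0,0,0,0.]))[0,0]
    R=c['R'].reshape(3,3); d=R.T@np.array([p[0],p[1],1]); return -R.T@c['t'], d/np.linalg.norm(d)
def onz(c,uv,z):
    o,d=ray(c,uv); return o+d*(z-o[2])/d[2]
def tri(L):
    A=np.zeros((3,3));b=np.zeros(3);P=[]
    for c,uv in L:
        o,d=ray(c,uv);M=np.eye(3)-np.outer(d,d);A+=M;b+=M@o;P.append((o,M))
    x=np.linalg.solve(A,b); return x,[np.linalg.norm(M@(x-o)) for o,M in P]
def proj(c,X):
    R=c['R'].reshape(3,3); return cv2.projectPoints(np.array(X,float).reshape(-1,1,3),cv2.Rodrigues(R)[0],c['t'].reshape(3,1),K(c),np.array([c['k1'],0,0,0,0.]))[0][:,0]
E
python3 - <<'E'
from h import *
for n in ('top','side','wrist'):
    snap(n,n+'0'); c=cal(n+'0'); print(n,c['vfov'],c['k1'],(-c['R'].T@c['t']).round(3))
print(manip.observe())
E
```

```text
top 54.73018617018574 0.021898527792590085 [0.381 0.011 1.209]
side 54.71389692585432 -0.09215393719115665 [ 0.141 -0.783  0.741]
wrist 68.44211847587718 -0.03962396033288538 [0.091 0.624 0.373]
{'t': 0.15, 'qpos': array([-1.31757833,  0.33271563, -0.06468605,  1.46072812,  0.02162122,
        1.34991634, -0.0885126 ]), 'joint_velocities': array([-0.00191291, -0.00061809, -0.00124596, -0.00382227, -0.0013158 ,
       -0.00170308, -0.00117805]), 'effort': array([ 1.18783813e-03, -6.25827169e+01,  4.93102230e-02, -3.91853070e+01,
        1.62049377e-02,  7.45605386e-03, -4.84812574e-05]), 'eef_pos': array([0.17016345, 0.60117888, 0.30331524]), 'tool_rot': array([-1.56100158,  0.2165982 , -0.2164783 ]), 'ft_force': array([0.0532189 , 0.79886373, 0.17142377]), 'wrist_torque': array([-7.37305128e-03,  4.70809991e-05,  5.71178163e-04]), 'width': 0.08525700440796849}
```

View pics/top0.png

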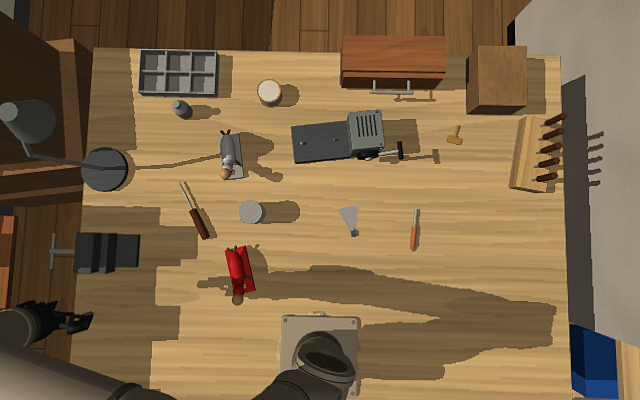

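View pics/side0.png

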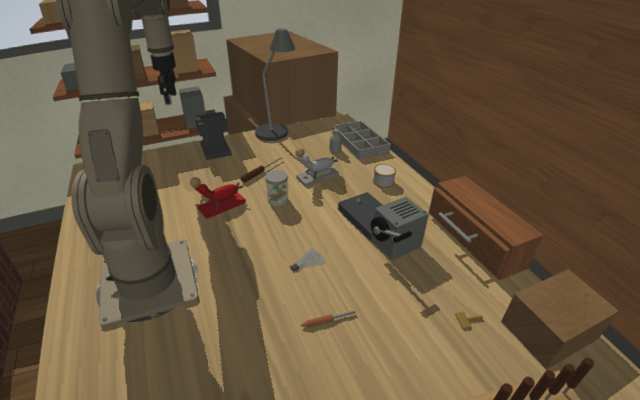

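The top view shows the grey seal at (231,157) with its ball at (226,172). The red look-alike is at (238,273). The stand's deck is at (322,145), its box at (365,135), and the bar at (400,150). The jar is at (252,211), the gauge at (350,220), and the bit at (415,230).

```bash
python3 - <<'E'
from h import *
t=cal('top0')
for n,uv,z in [('ball',(226,173),.12),('sealbody',(230,150),.05),('plinthBL',(221,136),.014),('plinthTR',(243,178),.014),('jar',(252,211),.09),('deckTL',(291,126),.03),('deckBL',(293,163),.03),('boxTR',(380,110),.12),('boxBR',(384,150),.12),('bar0',(401,142),.125),('bar1',(402,158),.125),('peg',(304,144),.03),('redball',(238,300),.12),('bit',(415,230),.01),('gauge',(350,220),.005),('cup',(270,93),.05)]: print(n,onz(t,uv,z).round(3))
o=manip.observe();R=Ro.from_rotvec(o['tool_rot']).as_matrix();print(R.round(3))
w=cal('wrist0');print('cam in tool',R.T@((-w['R'].T@w['t'])-o['eef_pos']),'fwd in tool',R.T@w['R'][2],'right',R.T@w['R'][0])
cv2.imwrite('pics/c1.png',np.hstack([cv2.resize(cv2.imread('pics/top0.png')[110:210,200:300],(400,400)),cv2.resize(cv2.imread('pics/side0.png')[130:230,265:365],(400,400))]))
E
```

```text
ball [0.53  0.275 0.12 ]
sealbody [0.61  0.283 0.05 ]
plinthBL [0.661 0.321 0.014]
plinthTR [0.53  0.247 0.014]
jar [0.425 0.202 0.09 ]
deckTL [0.694 0.101 0.03 ]
deckBL [0.578 0.091 0.03 ]
boxTR [ 0.722 -0.161  0.12 ]
boxBR [ 0.606 -0.173  0.12 ]
bar0 [ 0.629 -0.22   0.125]
bar1 [ 0.583 -0.223  0.125]
peg [0.638 0.059 0.03 ]
redball [0.177 0.226 0.12 ]
bit [ 0.381 -0.289  0.01 ]
gauge [ 0.407 -0.089  0.005]
cup [0.791 0.167 0.05 ]
[[ 0.962 -0.     0.272]
 [-0.272 -0.001  0.962]
 [ 0.    -1.    -0.001]]
cam in tool [-0.08214821 -0.06961968  0.0006962 ] fwd in tool [ 3.19946220e-01  9.47435705e-01 -2.92812305e-05] right [-2.49957516e-04  1.15315679e-04  9.99999962e-01]
```

View pics/c1.png

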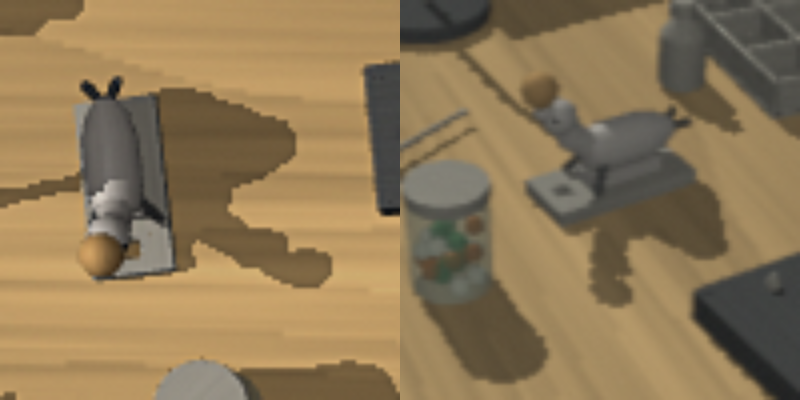

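The crop confirms the grey tin seal: wooden ball, hole at the head end, flat plinth, and the head facing world -x. The red one at (238,273) is the decoy. I'll bring the wrist camera over the grey seal.

Request:
step_arm --deltas "40 0 -18 0 -0.3 0 1; 85 0 -37 0 -0.7 0 1; 135 0 -58 0 -1.1 0 1; 180 0 -78 0 -1.5 0 1; 225 0 -98 0 -1.9 0 1; 270 0 -118 0 -2.2 0 1; 315 0 -138 0 -2.5 0 1; 360 0 -158 0 -2.9 0 1; 410 0 -178 0 -3.2 0 1; 450 0 -197 0 -3.6 0 1"

```text
t: 1.15
eef_pos: [0.5509, 0.2878, 0.3038]
tool_rot: [-1.569, -0.081, 0.081]
ft_force: [1.0, 0.1, 0.3]
width: 0.0854
```

Request:
step_arm --deltas "6 0 -2 0 0 0 1; 6 0 -2 0 0 0 1; 6 0 -2 0 0 0 1; 6 0 -2 0 0 0 1"

```text
t: 1.55
eef_pos: [0.5545, 0.2895, 0.3039]
tool_rot: [-1.569, -0.081, 0.082]
ft_force: [-0.5, 0.2, -0.5]
width: 0.085
```

```bash
python3 - <<'E'
from h import *
o=manip.observe();print(o['t'],o['eef_pos'],Ro.from_rotvec(o['tool_rot']).as_matrix().round(3))
im=snap('wrist','w1')
E
```

```text
1.55 [0.55446502 0.28951007 0.30385537] [[ 0.995 -0.001 -0.103]
 [ 0.103  0.001  0.995]
 [-0.001 -1.     0.001]]
```

View pics/w1.png

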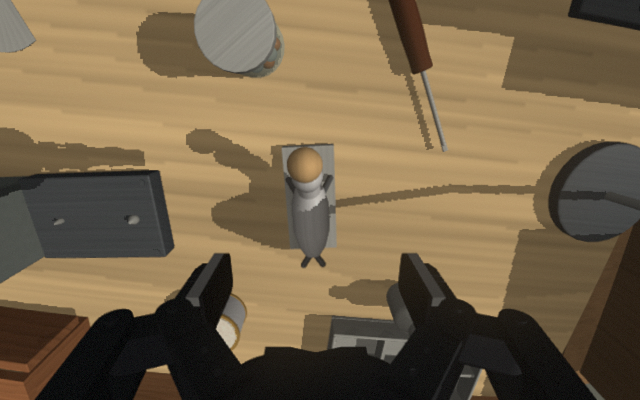

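The wrist view shows the seal's plinth with corners near (281,146), (333,143), (336,247) and (288,249). The ball is at (305,165), the thin peg at (58,221) and the thick peg at (133,219). I'll move toward the stand for a second view of both the stand and the seal.

Request:
step_arm --deltas "-2 0 -40 0 0 0 1; -4 0 -80 0 0 0 1; -7 0 -120 0 0 0 1; -10 0 -160 0 0 0 1; -10 0 -160 0 0 0 1; -10 0 -160 0 0 0 1; -10 0 -160 0 0 0 1"

```text
t: 2.3
eef_pos: [0.5615, 0.1296, 0.304]
tool_rot: [-1.568, -0.081, 0.081]
ft_force: [-0.2, 0.9, 0.0]
width: 0.0853
```

```bash
python3 - <<'E'
from h import *
o=manip.observe();print(o['t'],o['eef_pos'])
im=snap('wrist','w2')
for tag,(x0,x1,y0,y1) in (('w1',(262,352,130,270)),):
    im=cv2.imread(f'pics/{tag}.png'); s=cv2.cvtColor(im,cv2.COLOR_BGR2HSV)[...,1]
    print(tag); 
    for r in list(range(y0,y1,8)):
        x=np.where(s[r,x0:x1]<60)[0]; print(r,(x[0]+x0,x[-1]+x0) if len(x) else None,end=' ')
E
```

```text
2.3 [0.56149866 0.12963195 0.30397096]
w1
130 None 138 None 146 (np.int64(283), np.int64(333)) 154 (np.int64(282), np.int64(333)) 162 (np.int64(283), np.int64(333)) 170 (np.int64(283), np.int64(333)) 178 (np.int64(285), np.int64(334)) 186 (np.int64(285), np.int64(334)) 194 (np.int64(286), np.int64(334)) 202 (np.int64(287), np.int64(335)) 210 (np.int64(287), np.int64(334)) 218 (np.int64(288), np.int64(335)) 226 (np.int64(289), np.int64(335)) 234 (np.int64(289), np.int64(335)) 242 (np.int64(290), np.int64(336)) 250 (np.int64(302), np.int64(321)) 258 (np.int64(305), np.int64(320)) 266 (np.int64(302), np.int64(305))
```

View pics/w2.png

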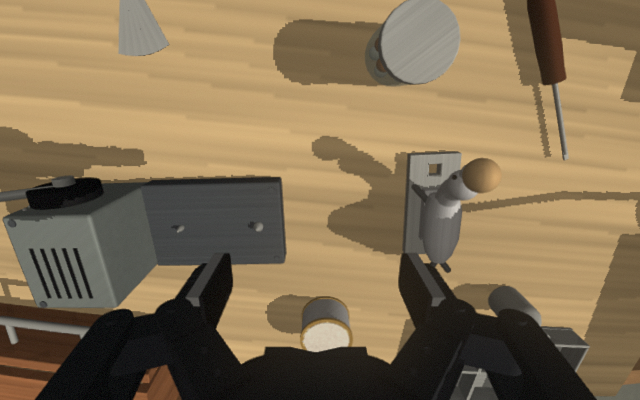

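The second view shows the pegs at (178,229) and (257,227), the wide hole at (434,169), and the deck's outer corners at (282,178) and (285,263). Next I'll pick out the blobs and triangulate.

```bash
python3 - <<'E'
from h import *
ims={k:cv2.imread(f'pics/{k}.png') for k in('w1','w2')}
def blob(tag,x0,x1,y0,y1):
    g=cv2.cvtColor(ims[tag],cv2.COLOR_BGR2GRAY)[y0:y1,x0:x1]; m=g>(np.median(g)+15)
    n,l,st,ce=cv2.connectedComponentsWithStats(m.astype(np.uint8)); i=1+st[1:,4].argmax(); print(tag,st[i],'c',(ce[i]+[x0,y0]).round(1),np.median(g))
    return ce[i]+[x0,y0]
a=[blob('w1',46,74,208,232),blob('w1',118,146,208,232)]
b=[blob('w2',165,195,215,243),blob('w2',243,272,213,241)]
c1,c2=cal('w1'),cal('w2')
P=[]
for n,p,q in zip(('thin','thick'),a,b):
    X,e=tri([(c1,p),(c2,q)]); print(n,X.round(4),np.round(e,4)); P.append(X)
d=P[1]-P[0]; print('dist',np.linalg.norm(d[:2]),'stand y angle-90:',np.degrees(np.arctan2(d[1],d[0]))-90, 'nest',(P[0]+P[1])/2)
# plinth corners from edges
def edges(tag,x0,x1,y0,y1,rows):
    s=cv2.cvtColor(ims[tag],cv2.COLOR_BGR2HSV)[...,1]; L=[];Rr=[]
    for r in rows:
        x=np.where(s[r,x0:x1]<60)[0]; L.append((x[0]+x0-.5,r));Rr.append((x[-1]+x0+.5,r))
    return L,Rr
print('w2 rows',[ (int(r),)+tuple(int(v)+395 for v in np.where(cv2.cvtColor(ims['w2'],cv2.COLOR_BGR2HSV)[r,395:500,1]<60)[0][[0,-1]]) for r in range(152,262,8)])
for tag,c,box in (('w1',c1,(262,352)),):
    L,Rr=edges(tag,*box,0,0,range(154,243,4))
    for z in (.014,):
        l=np.array([onz(c,p,z) for p in L]);r=np.array([onz(c,p,z) for p in Rr])
        for q in(l,r):
            k=np.polyfit(q[:,0],q[:,1],1);print(z,'slope',k[0],np.degrees(np.arctan(k[0])),'y at .595',np.polyval(k,.595))
s=cv2.cvtColor(ims['w1'],cv2.COLOR_BGR2HSV)[...,1]
for u in (288,292,296,325,329): 
    y=np.where(s[135:262,u]<60)[0]+135; print(u,y[0],y[-1],onz(c1,(u,y[0]-.5),.014).round(4),onz(c1,(u,y[-1]+.5),.014).round(4))
for u in (292,327):
    print('hdr')
# wide hole in w2
g=ims['w2'][158:182,422:448]; print(cv2.cvtColor(g,cv2.COLOR_BGR2HSV)[::2,::2,1]); 
print('hole',onz(c2,(434,169.5),.014).round(4))
crop=np.hstack([cv2.resize(ims['w2'][140:270,395:505],(440,520),interpolation=cv2.INTER_NEAREST),cv2.resize(ims['w1'][135:265,265:355],(360,520),interpolation=cv2.INTER_NEAREST)]);cv2.imwrite('pics/c2.png',crop)
E
```

```text
w1 [ 8 11 11  6 44] c [ 59.1 221.5] 64.0
w1 [10  8 12  9 74] c [133.6 219.8] 65.0
w2 [12 11  8  7 34] c [180.3 228.8] 70.0
w2 [13 10  8  9 56] c [259.1 226.9] 72.0
thin [ 0.6555 -0.0328  0.0346] [0. 0.]
thick [0.6419 0.0677 0.035 ] [0. 0.]
dist 0.10135368207217108 stand y angle-90: 7.690836346589492 nest [0.64869865 0.01745257 0.0347734 ]
w2 rows [(152, 436, 457), (160, 408, 460), (168, 408, 463), (176, 408, 461), (184, 407, 464), (192, 406, 476), (200, 406, 459), (208, 405, 461), (216, 405, 461), (224, 405, 460), (232, 404, 459), (240, 404, 457), (248, 403, 454), (256, 409, 449)]
0.014 slope 0.15871351966901437 9.018392510547363 y at .595 0.25580390873763736
0.014 slope 0.15399441091640442 8.754460177290087 y at .595 0.32008149062453345
288 146 227 [0.5321 0.2546 0.014 ] [0.6414 0.2628 0.014 ]
292 146 248 [0.5316 0.2595 0.014 ] [0.6725 0.2706 0.014 ]
296 146 247 [0.5311 0.2643 0.014 ] [0.6703 0.2759 0.014 ]
325 144 247 [0.525  0.2993 0.014 ] [0.6662 0.3155 0.014 ]
329 144 246 [0.5245 0.3041 0.014 ] [0.6641 0.3208 0.014 ]
hdr
hdr
[[ 27  25  27  29  25  26  26  29  25  27  28  27  25]
 [ 25  26  27  27  27  27  27  26  27  25  26  28  28]
 [ 24  26  27  25  25  26  26  26  25  25  29  26  28]
 [ 25  27  24  30  78  83  85  93  49  47  28  25  23]
 [ 25  27  28  26 109 105 102 101  42  45  25  23  22]
 [ 27  25  27  24 107 104  99  95  45  42  28  26  24]
 [ 26  25  28  23 108 103 108  91  44  41  23  25  25]
 [ 26  24  25  38  99  95 100  72  50  33  26  25  25]
 [ 29  25  28  27  36  34  30  35  43  32  23  25  26]
 [ 22  26  24  25  24  26  28  25  30  29  26  22  27]
 [ 24  26  26  28  24  23  24  27  26  27  25  25  26]
 [ 22  24  26  24  24  27  24  24  24  26  23  27  34]]
hole [0.55  0.28  0.014]
```

View pics/c2.png

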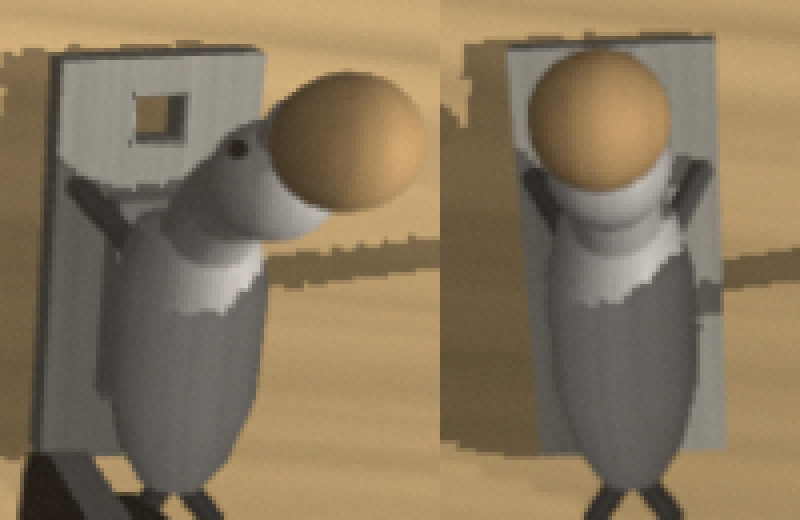

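Seal centre is about (0.5985, 0.288), with its axis at 188.9°. The hole at (0.550, 0.280) agrees with that. The pegs triangulate to 101 mm apart at z ≈ 0.035, with the stand yawed about 7.7°. I'll check the stand against the deck edges and the top/side cameras, and work out the grasp move.

```bash
cat >> h.py <<'E'
def move(target,yaw):
    """delta (tool axes, mm; ay units) from present pose to TCP target with tool x at yaw deg, tool y down"""
    o=manip.observe();R=Ro.from_rotvec(o['tool_rot']).as_matrix()
    y=np.radians(yaw);T=np.array([[np.cos(y),0,-np.sin(y)],[np.sin(y),0,np.cos(y)],[0,-1,0]])
    print('shift mm',(R.T@(np.array(target)-o['eef_pos'])*1000).round(1),'turn',(np.degrees(Ro.from_matrix(R.T@T).as_rotvec())/6).round(2),'yaw now',np.degrees(np.arctan2(R[1,0],R[0,0])).round(2),'F',o['ft_force'].round(1),'t',round(o['t'],2),'w',round(o['width'],4))
E
python3 - <<'E'
from h import *
move([.6153,.2906,.20],8.9); move([.6153,.2906,.096],8.9); print(manip.observe()['qpos'].round(2))
c1,c2,t,s=[cal(k) for k in('w1','w2','top0','side0')]
c=(.5985,.288)
# predictions of nominal stand model in w2/top/side : deck corners, pegs tips, bar
yaw=np.radians(7.7);S=lambda p,n=np.array([.6487,.01745]):np.r_[n+np.array([[np.cos(yaw),-np.sin(yaw)],[np.sin(yaw),np.cos(yaw)]])@(np.array(p[:2])-[0,65])/1000,p[2]/1000]
pts={'thinTip':(0,15,42),'thickTip':(0,115,42),'deck--':(-57.5,144.5,30),'deck+':(57.5,144.5,30),'boxTopFR':(-55,-122.5,120),'boxTopBR':(55,-122.5,120),'boxTopFL':(-55,-27.5,120)}
v=[]
for k,p in pts.items():
    print(k,S(p).round(3),*[proj(q,S(p))[0].round(1) for q in(c1,c2,t,s)])
ims={k:cv2.imread(f'pics/{k}.png') for k in('w2','top0','side0')}
for k,q in (('w2',c2),('top0',t),('side0',s)):
    for p in pts.values():
        u=proj(q,S(p))[0]; cv2.drawMarker(ims[k],tuple(int(x) for x in u.round()),(0,0,255),0,3,1)
    sl=np.array([[-70,-32,14],[-70,32,14],[70,32,14],[70,-32,14],[50,0,14]])/1000; a=np.radians(188.9)
    for p in sl:
        X=np.r_[np.array(c)+np.array([[np.cos(a),-np.sin(a)],[np.sin(a),np.cos(a)]])@p[:2],p[2]]; cv2.drawMarker(ims[k],tuple(int(x) for x in proj(q,X)[0].round()),(0,255,0),0,3,1)
a=cv2.resize(ims['top0'][95:195,205:425],(572,260));b=cv2.resize(ims['side0'][140:265,285:440],(403,325));d=cv2.resize(ims['w2'][140:320,0:300],(380,228))
o=np.zeros((600,790,3),np.uint8);o[:260,:572]=a;o[265:590,:403]=b;o[265:493,408:788]=d;cv2.imwrite('pics/c3.png',o)
E
```

```text
shift mm [ 70.2 103.9 154.3] turn [-0.01 -0.49 -0.  ] yaw now 5.96 F [ 0.2 -0.3 -0.2] t 2.35 w 0.0856
shift mm [ 70.2 207.9 154.3] turn [-0.01 -0.49 -0.  ] yaw now 5.96 F [ 0.2 -0.3 -0.2] t 2.35 w 0.0856
[-0.52  0.22  0.26  1.61 -0.06  1.32  1.42]
thinTip [ 0.655 -0.032  0.042] [ 55.  223.8] [178.3 231.3] [333.6 138.2] [377.3 214.6]
thickTip [0.642 0.067 0.042] [129.8 222. ] [257.5 229.3] [301.2 141.9] [357.5 197.4]
deck-- [0.581 0.089 0.03 ] [148.2 174.1] [279.1 181.3] [293.9 162. ] [336.7 201.2]
deck+ [0.695 0.104 0.03 ] [166.3 257.2] [285.2 263.9] [289.9 125.7] [366.4 190.7]
boxTopFR [ 0.619 -0.176  0.12 ] [-133.7  207.6] [ -0.4 217.4] [384.9 145.4] [396.7 226.1]
boxTopBR [ 0.728 -0.161  0.12 ] [-89.  296.8] [ 36.8 309.5] [380.1 107.9] [428.7 212.5]
boxTopFL [ 0.607 -0.082  0.12 ] [-61.6 205.5] [ 89.3 215.2] [351.8 149.1] [373.7 206.5]
```

View pics/c3.png

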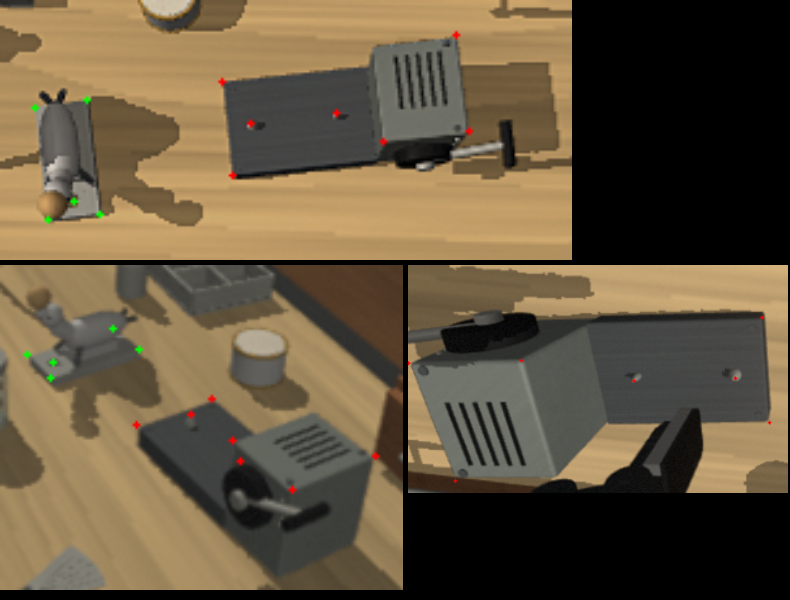

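The model overlay fits within about 1 px in all views. Now the grasp.

Request:
step_arm --deltas "18 5 38 0 -0.12 0 1; 35 15 77 0 -0.25 0 1; 53 35 115 0 -0.4 0 1; 70 60 154 0 -0.49 0 1; 70 90 154 0 -0.49 0 1; 70 125 154 0 -0.49 0 1; 70 150 154 0 -0.49 0 1; 70 150 154 0 -0.49 0 1; 70 150 154 0 -0.49 0 1"

```text
t: 3.25
eef_pos: [0.6157, 0.2892, 0.1543]
tool_rot: [-1.567, -0.121, 0.121]
ft_force: [1.1, -0.0, -0.0]
width: 0.0851
```

```bash
python3 - <<'E'
from h import *
move([.6153,.2906,.096],8.9)
snap('wrist','w3')
E
```

```text
shift mm [-0.2 58.3  1.5] turn [-0.   -0.01 -0.  ] yaw now 8.82 F [ 1.1 -0.  -0. ] t 3.25 w 0.0851
```

View pics/w3.png

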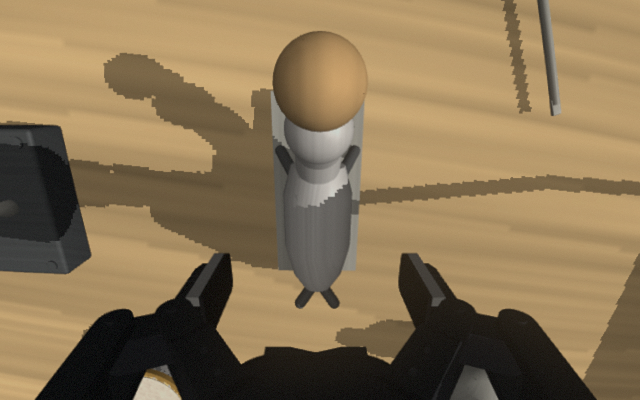

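The seal is centred between the jaws (body axis at column ~318), so I'll descend and grip.

Request:
step_arm --deltas "0 20 1 0 0 0 1; 0 40 1 0 0 0 1; 0 54 1 0 0 0 1; 0 58 1 0 0 0 1; 0 58 1 0 0 0 -1; 0 58 1 0 0 0 -1; 0 58 1 0 0 0 -1; 0 58 1 0 0 0 -1; 0 58 1 0 0 0 -1; 0 58 1 0 0 0 -1" --force 45

```text
t: 4.3
eef_pos: [0.6165, 0.2895, 0.0973]
tool_rot: [-1.566, -0.121, 0.118]
ft_force: [0.5, 1.2, 6.0]
width: 0.0425
```

Request:
step_arm --deltas "0 0 0 0 0 0 -1; 0 0 0 0 0 0 -1; 0 0 0 0 0 0 -1; 0 0 0 0 0 0 -1"

```text
t: 4.7
eef_pos: [0.6166, 0.2894, 0.0973]
tool_rot: [-1.566, -0.121, 0.118]
ft_force: [-2.1, -0.7, 7.6]
width: 0.0422
```

Gripped at 42 mm. I'll lift and check how the seal sits in the hand.

Request:
step_arm --deltas "0 -10 0 0 0 0 -1; 0 -30 0 0 0 0 -1; 0 -60 0 0 0 0 -1; 0 -90 0 0 0 0 -1; 0 -110 0 0 0 0 -1; 0 -110 0 0 0 0 -1; 0 -110 0 0 0 0 -1; 0 -110 0 0 0 0 -1"

```text
t: 5.5
eef_pos: [0.6151, 0.2887, 0.204]
tool_rot: [-1.569, -0.118, 0.122]
ft_force: [0.8, -0.6, -2.6]
width: 0.0427
```

```bash
python3 - <<'E'
from h import *
move([.6153,.2906,.206],8.9); snap('wrist','w4'); snap('side','s4')
b=cv2.imread('pics/s4.png')[60:210,270:420]
cv2.imwrite('pics/c4.png',np.hstack([cv2.imread('pics/w4.png')[0:400,130:530],cv2.resize(b,(400,400))]))
E
```

```text
shift mm [ 0.5 -2.   1.9] turn [ 0.01 -0.03 -0.03] yaw now 8.74 F [ 0.8 -0.6 -2.6] t 5.5 w 0.0427
```

View pics/c4.png

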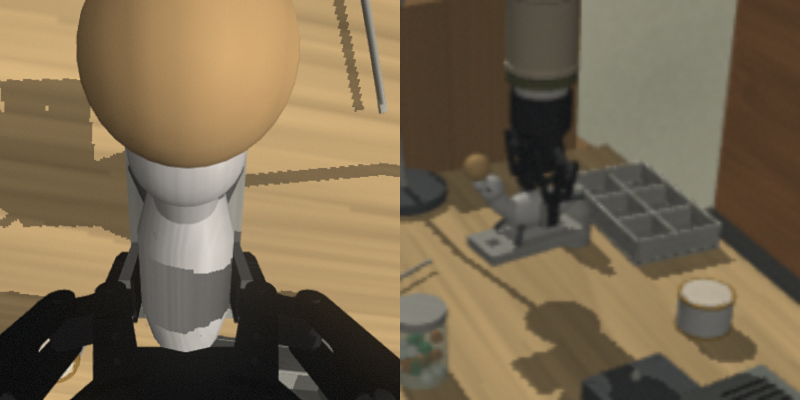

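The seal is held and looks level, and ft shows a 2.6 N load. I'll refine the peg positions and check the grip level using the side camera.

```bash
python3 - <<'E'
from h import *
c1,c2=cal('w1'),cal('w2')
yaw=np.radians(7.7);n=np.array([.6487,.01745]);ey=np.array([-np.sin(yaw),np.cos(yaw)])
for nm,sgn,r,rt in(('thin',-1,3.5,1),('thick',1,6,1.5)):
    a=np.linspace(0,2*np.pi,24);f=n+sgn*.05*ey
    pts=[[f[0]+q/1000*np.cos(x),f[1]+q/1000*np.sin(x),z] for q,z in((r,.03),(r,.035),(rt,.042)) for x in a]
    for tag,c in(('w1',c1),('w2',c2)):
        p=proj(c,pts);im=cv2.cvtColor(cv2.imread(f'pics/{tag}.png'),cv2.COLOR_BGR2GRAY)
        print(nm,tag,'pred bbox',p.min(0).round(1),p.max(0).round(1))
        x0,y0=(p.min(0)-4).astype(int);x1,y1=(p.max(0)+6).astype(int);print('origin',x0,y0);print(im[y0:y1,x0:x1])
s=cal('side0')
o=manip.observe();R=Ro.from_rotvec(o['tool_rot']).as_matrix()
T=lambda p:o['eef_pos']+R@np.array([-(p[0]+18),.0973-p[2],-p[1]])/1000*np.array([1,1,1]) if 0 else o['eef_pos']+R@np.array([-(p[0]+18),97.3-p[2],-p[1]])/1000
im=cv2.imread('pics/s4.png')
for p in([50,0,14],[70,32,14],[70,-32,14],[-70,-32,14],[-70,32,14],[70,-32,0],[70,0,119]):
    u=proj(s,T(p))[0];print(p,u.round(1));cv2.circle(im,tuple(int(v*16) for v in u),8,(0,0,255),-1,cv2.LINE_AA,4)
cv2.imwrite('pics/c5.png',np.hstack([cv2.resize(im[100:170,285:355],(560,560),interpolation=0)]))
E
```

```text
thin w1 pred bbox [ 54.2 217.6] [ 64.9 224.5]
origin 50 213
[[ 66  66  66  65  66  66  66  64  65  66  65  64  66  64  65  67  66  65
   65  66]
 [ 62  66  67  64  66  66  65  66  66  64  66  66  65  67  66  66  66  65
   66  65]
 [ 65  66  63  67  65  68  66  66  67  63  66  65  68  67  63  65  66  66
   66  64]
 [ 64  64  63  63  65  64  65  64  62  63  63  64  62  63  63  64  60  65
   67  62]
 [ 66  60  65  63  61  60  63  64  62  65  64  65  64  64  64  63  63  62
   64  64]
 [ 66  65  66  61  42  49  62  64  65  69  69  73  76  67  64  64  65  67
   63  63]
 [ 65  61  60  58  41  38  46  56  78  90  98  99  98  88  69  65  62  65
   63  63]
 [ 64  64  45  46  46  47  64  84  99 110 109 110 106 100  81  65  66  64
   65  66]
 [ 64  63  63  62  61  73  91 108 112 116 114 114 112 102  84  66  63  63
   65  66]
 [ 63  62  63  64  79  99 113 119 120 118 117 108  99  89  70  64  63  66
   64  61]
 [ 65  62  63  69 109 124 123 119 111 105 101  93  72  66  63  64  64  63
   66  63]
 [ 63  64  64  69 117 111 105  94  85  75  71  68  63  61  64  64  65  63
   64  65]
 [ 65  63  64  65  7
[... 5087 characters left out ...]
 70  72  73  71  69  71  69  84  97  97  95  90  77  72  72  71  72  74
   70  73]
 [ 71  75  73  70  75  73  73  73  69  73  75  76  72  72  74  75  74  73
   74  71]
 [ 73  70  71  71  71  73  71  72  71  70  69  71  69  73  72  72  71  75
   73  72]
 [ 69  69  70  71  70  70  71  72  69  71  70  71  70  69  71  71  73  72
   71  70]
 [ 68  68  72  68  71  68  69  72  70  72  71  70  69  72  70  71  69  72
   73  70]
 [ 69  71  69  70  70  70  71  71  70  71  74  70  70  69  73  72  70  73
   71  74]]
[50, 0, 14] [304.2 150.3]
[70, 32, 14] [303.8 155.9]
[70, -32, 14] [294.2 147.9]
[-70, -32, 14] [329.1 138.1]
[-70, 32, 14] [339.4 145.4]
[70, -32, 0] [294.3 151.5]
[70, 0, 119] [298.3 122.5]
```

View pics/c5.png

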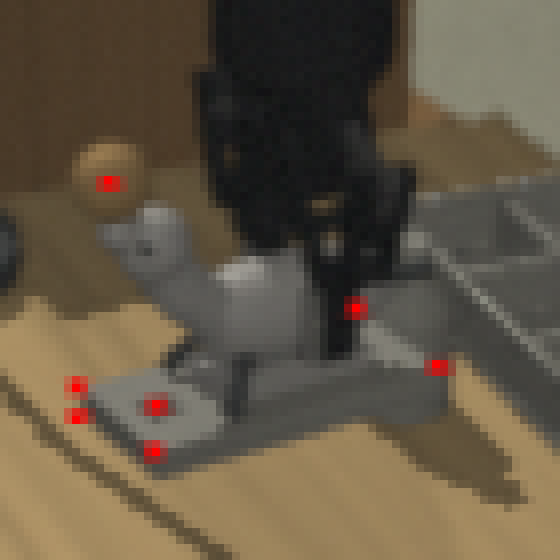

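The pegs' predicted boxes match the observed blobs to about 0.5 px. The held seal is level and sits as modelled: the side view shows the same ~1 px shift everywhere. Now to carry it across.

```bash
python3 - <<'E'
from h import *
move([.633,.145,.225],-37)
E
```

```text
shift mm [  -4.3  -20.7 -144.8] turn [ 0.02  7.62 -0.02] yaw now 8.74 F [ 0.8 -0.5 -2.1] t 5.6 w 0.0427
```

Request:
step_arm --deltas "0 -4 -15 0 0.8 0 -1; -1 -8 -32 0 1.7 0 -1; -2 -12 -50 0 2.6 0 -1; -2 -15 -68 0 3.6 0 -1; -3 -18 -86 0 4.5 0 -1; -3 -20 -104 0 5.4 0 -1; -4 -20 -120 0 6.3 0 -1; -4 -20 -134 0 7 0 -1; -4 -20 -145 0 7.6 0 -1; -4 -20 -145 0 7.6 0 -1"

```text
t: 6.6
eef_pos: [0.634, 0.1429, 0.2251]
tool_rot: [-1.513, 0.507, -0.506]
ft_force: [-0.0, 0.3, -1.6]
width: 0.0425
```

```bash
python3 - <<'E'
from h import *
move([.6513,-.0008,.20],-82.4); print(manip.observe()['qpos'].round(2))
E
```

```text
shift mm [ 100.4   25.3 -104.2] turn [0.02 7.55 0.01] yaw now -37.07 F [-0.   0.3 -1.6] t 6.6 w 0.0425
[-0.57  0.45  0.38  1.51 -0.17  1.22  0.75]
```

Request:
step_arm --deltas "10 1 -10 0 0.8 0 -1; 21 3 -22 0 1.7 0 -1; 33 6 -34 0 2.6 0 -1; 45 9 -47 0 3.6 0 -1; 58 13 -60 0 4.5 0 -1; 71 17 -73 0 5.4 0 -1; 83 21 -86 0 6.3 0 -1; 93 24 -97 0 7 0 -1; 100 25 -104 0 7.55 0 -1; 100 25 -104 0 7.55 0 -1"

```text
t: 7.6
eef_pos: [0.6513, 0.0009, 0.2001]
tool_rot: [-1.272, 1.109, -1.108]
ft_force: [-1.4, -0.2, -2.6]
width: 0.0428
```

Request:
step_arm --deltas "0 0 0 0 0 0 -1; 0 0 0 0 0 0 -1; 0 0 0 0 0 0 -1"

```text
t: 7.9
eef_pos: [0.6516, 0.0031, 0.2009]
tool_rot: [-1.271, 1.106, -1.106]
ft_force: [-0.5, 0.4, -2.6]
width: 0.0425
```

```bash
python3 - <<'E'
from h import *
move([.6513,-.0008,.15],-82.4); snap('wrist','w6');snap('side','s6'); snap('top','t6')
a=cv2.imread('pics/w6.png')[0:400,120:520];b=cv2.imread('pics/s6.png')[140:260,330:450]
cv2.imwrite('pics/c6.png',np.hstack([a,cv2.resize(b,(400,400))]))
E
```

```text
shift mm [ 3.8 50.9 -0.8] turn [-0.    0.06 -0.01] yaw now -82.02 F [-0.5  0.4 -2.6] t 7.9 w 0.0425
```

View pics/c6.png

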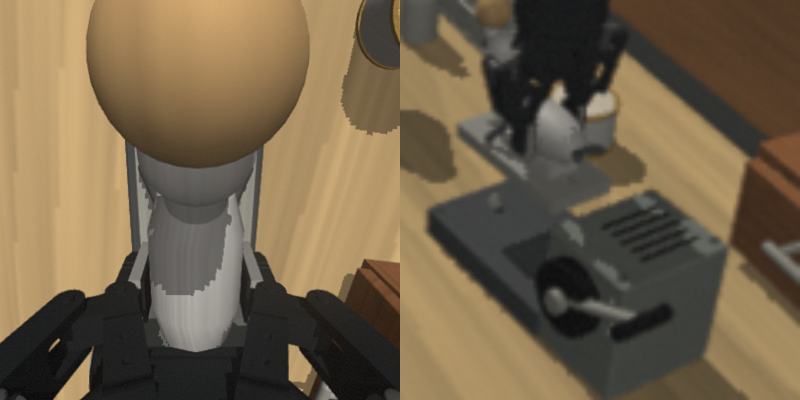

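The seal hangs level above the deck, ball toward world +y and tail toward the box. Next I'll correct the ~4 mm offset and lower it to just above the pegs.

Request:
step_arm --deltas "2 10 -0.5 0 0 0 -1; 4 25 -0.8 0 0.06 0 -1; 4 38 -0.8 0 0.06 0 -1; 4 47 -0.8 0 0.06 0 -1; 4 47 -0.8 0 0.06 0 -1; 4 47 -0.8 0 0.06 0 -1; 4 47 -0.8 0 0.06 0 -1"

```text
t: 8.75
eef_pos: [0.6517, -0.0022, 0.1545]
tool_rot: [-1.267, 1.112, -1.113]
ft_force: [-0.2, 0.0, -3.0]
width: 0.0425
```

```bash
python3 - <<'E'
from h import *
move([.6513,-.0008,.1273],-82.4)
# side-camera estimate of plinth: predicted vs seen with bias from side0; save crops only
s=cal('side0');im=snap('side','s7');o=manip.observe();R=Ro.from_rotvec(o['tool_rot']).as_matrix()
T=lambda p:o['eef_pos']+R@np.array([-(p[0]+18),97.3-p[2],-p[1]])/1000
for p in([70,32,14],[70,-32,14],[70,32,0],[-70,-32,14],[-70,32,14],[-70,32,0],[-70,-32,0]):print(p,proj(s,T(p))[0].round(1))
hsv=cv2.cvtColor(im,cv2.COLOR_BGR2HSV);e=cv2.Canny(im,40,100)
g=cv2.cvtColor(im,cv2.COLOR_BGR2GRAY)
print('rows 168..206 cols 344..372');print(g[168:208:2,344:374:2])
print('tail: rows 186..214 cols 380..404');print(g[186:216:2,376:406:2])
E
```

```text
shift mm [-1.4 27.2 -0.2] turn [-0.01 -0.02 -0.  ] yaw now -82.52 F [-0.2  0.  -3. ] t 8.75 w 0.0425
[70, 32, 14] [346.4 189.7]
[70, -32, 14] [363.3 183.9]
[70, 32, 0] [346.2 193.4]
[-70, -32, 14] [391.9 207.1]
[-70, 32, 14] [374.2 214. ]
[-70, 32, 0] [373.7 217.9]
[-70, -32, 0] [391.3 211. ]
rows 168..206 cols 344..372
[[144 141 138 140 142 139  77  97 109 105  31  29  27  26  25]
 [142 143 142 135 139 141  89  95 107  93  54  29  24  27  26]
 [143 142 144 141 137 136  65  84 102 101  78  25  26  23  27]
 [138 144 142 143 139  67  55  83  75  50  45  25  25  25  25]
 [138 144 144 139 144  91  38  45  39  38  44  25  18  27  25]
 [125 143 144 142 141 109  31  25  24  29  37  27  21  26  25]
 [ 85 137 145 143 142 139  39  25  25  25  29  28  24  23  25]
 [ 79 134 144 145 144 141  55  18  23  25  28  28  25  24  26]
 [ 81 130 135 145 145 145  93  22  26  26  24  35  45  22  33]
 [ 77 120 130 142 146 145 109  25  23  25  27  28  31  21 146]
 [ 75 123 133 129 137 129 125  53  23  25  27  24  24  50 162]
 [ 76  84 123 124 126 125 108  80  51  28  24  23  23 102 148]
 [ 75  78  71 117 125 
[... 762 characters left out ...]
1 134]
 [129 129 128  96 106  98  93  87  81  84  81  83  94 102 137]
 [115 108 106 100  88 133 143 146 151 143 144 141 143 143 128]
 [ 97 103 109  98  70  84  85 132 146 151 144 142  97  73  94]
 [ 89  93  86  38  50  59  57 111 137 136  73  61  57  58  74]
 [ 74  79  89  50  74 125 124  91  61  57  59  60  60  57  40]
 [ 93  94  93  80  59  64  59  59  59  59  58  46  30  44  58]
 [ 89  79  61  60  60  61  60  61  54  39  35  58  57  40  30]
 [ 70 100  61  61  61  61  60  45  44  60  54  38  34  59  57]
 [ 62  92 103 101  61  60  62  61  61  32  45  60  54  35  34]
 [ 54  58  90 103  99  61  61  62  61  61  41  31  47  58  53]
 [ 55  54  56  87 102  99  60  60  62  61  62  60  40  29  48]]
```

Request:
step_arm --deltas "-1.4 3 0 0 0 0 -1; -1.4 7 0 0 0 0 -1; -1.4 11 0 0 0 0 -1; -1.4 15 0 0 0 0 -1; -1.4 18 0 0 0 0 -1; -1.4 18 0 0 0 0 -1; -1.4 18 0 0 0 0 -1"

```text
t: 9.5
eef_pos: [0.6511, -0.0008, 0.1359]
tool_rot: [-1.268, 1.113, -1.112]
ft_force: [0.3, 0.1, -2.4]
width: 0.0426
```

```bash
python3 - <<'E'
from h import *
move([.6513,-.0008,.1273],-82.4)
E
```

```text
shift mm [-0.   8.6  0.2] turn [ 0.   -0.02 -0.  ] yaw now -82.52 F [ 0.3  0.1 -2.4] t 9.5 w 0.0426
```

The underside is about 3 mm below the peg tips with no contact, so the tips are inside the holes. I'll keep going down.

Request:
step_arm --deltas "0 2 0 0 0 0 -1; 0 4 0 0 0 0 -1; 0 5 0 0 0 0 -1; 0 6 0 0 0 0 -1; 0 6 0 0 0 0 -1; 0 6 0 0 0 0 -1"

```text
t: 10.1
eef_pos: [0.6511, -0.0008, 0.1299]
tool_rot: [-1.268, 1.113, -1.113]
ft_force: [-0.9, -0.0, -3.5]
width: 0.0427
```

Request:
step_arm --deltas "0 1 0 0 0 0 -1; 0 2 0 0 0 0 -1; 0 3 0 0 0 0 -1; 0 3 0 0 0 0 -1; 0 3 0 0 0 0 -1"

```text
t: 10.6
eef_pos: [0.6512, -0.0007, 0.1273]
tool_rot: [-1.268, 1.113, -1.112]
ft_force: [-4.5, 0.1, 5.2]
width: 0.0423
```

Contact came at exactly the expected height (z = 0.1273), with 5 N pressing up. I'll press lightly, let go, and rise.

Request:
step_arm --deltas "0 0.6 0 0 0 0 -1; 0 0.6 0 0 0 0 -1; 0 0.6 0 0 0 0 0.3; 0 0.6 0 0 0 0 0.6; 0 0.6 0 0 0 0 0.8; 0 0 0 0 0 0 1; 0 0 0 0 0 0 1; 0 0 0 0 0 0 1"

```text
t: 11.4
eef_pos: [0.6512, -0.0008, 0.1269]
tool_rot: [-1.268, 1.112, -1.112]
ft_force: [0.6, -0.5, -0.0]
width: 0.0854
```

Request:
step_arm --deltas "0 -5 0 0 0 0 1; 0 -15 0 0 0 0 1; 0 -35 0 0 0 0 1; 0 -65 0 0 0 0 1; 0 -95 0 0 0 0 1; 0 -120 0 0 0 0 1; 0 -140 0 0 0 0 1; 0 -140 0 0 0 0 1; 0 -140 0 0 0 0 1"

```text
t: 12.3
eef_pos: [0.6512, -0.0008, 0.2675]
tool_rot: [-1.267, 1.112, -1.113]
ft_force: [-0.1, 0.4, 0.4]
width: 0.0856
```

```bash
python3 - <<'E'
from h import *
snap('side','s8');snap('top','t8');w=snap('wrist','w8')
n=np.array([.649,.017]);a=np.radians(97.6);Rr=np.array([[np.cos(a),-np.sin(a)],[np.sin(a),np.cos(a)]])
for z0 in (.03,.036): # edges of plinth top, seen from wrist
  for p in ([70,32],[70,-32],[-70,32],[-70,-32]): print(z0,p,proj(cal('w8'),np.r_[n+Rr@np.array(p)/1000,z0+.014])[0].round(1),proj(cal('s8'),np.r_[n+Rr@np.array(p)/1000,z0+.014])[0].round(1))
yaw=np.radians(7.6);R2=np.array([[np.cos(yaw),-np.sin(yaw)],[np.sin(yaw),np.cos(yaw)]])
for p in [(-55,-75,85),(-80,-161,125),(-60,-161,125),(-130,-161,125),(-105,-161,125),(-75,-164,53)]:
    X=np.r_[n+R2@(np.array(p[:2])-[0,65])/1000,p[2]/1000]; print('bar?',p,X.round(3),proj(cal('t8'),X)[0].round(1),proj(cal('s8'),X)[0].round(1))
a=cv2.resize(cv2.imread('pics/s8.png')[160:250,340:430],(400,400));b=cv2.imread('pics/w8.png')[0:400,120:520]
c=cv2.resize(cv2.imread('pics/t8.png')[105:175,280:420],(400,200))
o=np.zeros((600,800,3),np.uint8);o[:400,:400]=a;o[:400,400:]=b;o[400:,:400]=c
d=cv2.resize(cv2.imread('pics/s8.png')[195:250,365:475],(400,200));o[400:,400:]=d
cv2.imwrite('pics/c8.png',o)
E
```

```text
0.03 [70, 32] [281.4  92.1] [345.6 196.7]
0.03 [70, -32] [349.5  91.9] [362.3 190.9]
0.03 [-70, 32] [286.2 228.1] [373.  221.3]
0.03 [-70, -32] [345.1 228. ] [390.4 214.3]
0.036 [70, 32] [280.7  92. ] [345.7 195.1]
0.036 [70, -32] [350.2  91.8] [362.4 189.3]
0.036 [-70, 32] [285.7 230.5] [373.2 219.7]
0.036 [-70, -32] [345.6 230.4] [390.6 212.7]
bar? (-55, -75, 85) [ 0.613 -0.129  0.085] [366.9 149.7] [383.5 226.4]
bar? (-80, -161, 125) [ 0.6   -0.218  0.125] [400.  152.2] [399.4 236.8]
bar? (-60, -161, 125) [ 0.619 -0.215  0.125] [399.1 145.3] [405.7 234. ]
bar? (-130, -161, 125) [ 0.55  -0.224  0.125] [402.2 169.6] [383. 244.]
bar? (-105, -161, 125) [ 0.575 -0.221  0.125] [401.1 160.9] [391.3 240.3]
bar? (-75, -164, 53) [ 0.605 -0.22   0.053] [395.7 155.1] [397.8 258.3]
```

View pics/c8.png

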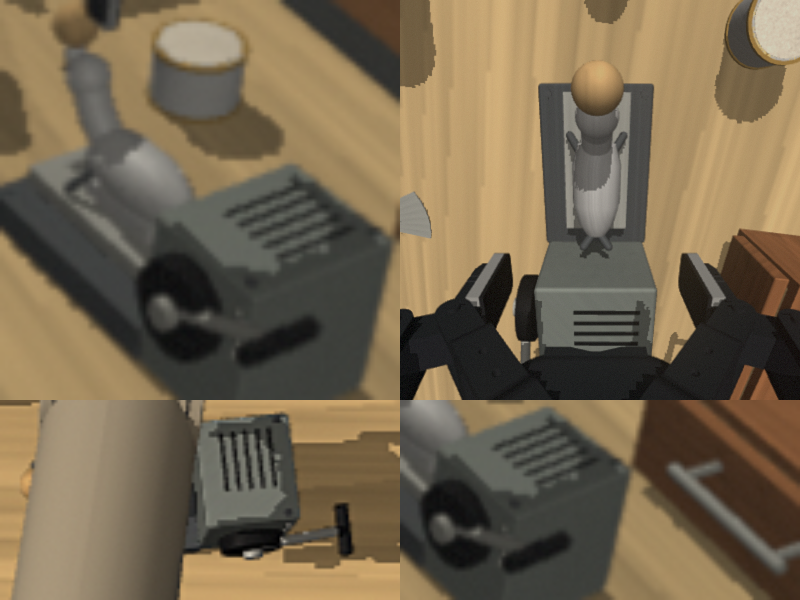

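The seal is seated. The wrist view shows the plinth at (283–351, 92) to (287–347, 228), against a flat seated prediction of (281–350, 92) to (286–345, 228). The side view shows it flat on the deck. The top view shows the bar around (400,150). Next I'll measure the bar and plan the push with the fingers shut.

```bash
python3 - <<'E'
from h import *
def dark(tag,x0,x1,y0,y1,th):
    g=cv2.cvtColor(cv2.imread(f'pics/{tag}.png'),cv2.COLOR_BGR2GRAY)[y0:y1,x0:x1];n,l,st,ce=cv2.connectedComponentsWithStats((g<th).astype(np.uint8));i=1+st[1:,4].argmax();print(tag,st[i][:4]+[x0,y0,0,0],st[i][4],(ce[i]+[x0,y0]).round(1));return ce[i]+[x0,y0]
p=dark('t8',393,408,134,166,45);q=dark('s8',391,416,226,246,40)
X,e=tri([(cal('t8'),p),(cal('s8'),q)]);print('bar',X.round(4),np.round(e,4))
n=np.array([.649,.017]);y=np.radians(7.6);R2=np.array([[np.cos(y),-np.sin(y)],[np.sin(y),np.cos(y)]])
print('in stand',R2.T@(X[:2]-n)*1000+[0,65])
t=n+R2@(np.array([-74,-167])-[0,65])/1000;print(t)
move([*t,.235],-82.4)
E
```

```text
t8 [397 141   7  19] 82 [400.  149.9]
s8 [393 231  19  12] 98 [401.9 236.5]
bar [ 0.6067 -0.218   0.1237] [0.0001 0.0001]
in stand [ -73.02406504 -162.30220688]
[ 0.60633353 -0.22274898]
shift mm [214.4  31.  -72.8] turn [ 0.02 -0.02 -0.  ] yaw now -82.52 F [-0.6  0.2  1.1] t 12.45 w 0.0856
```

The bar centre measures (0.607, -0.218, 0.124), which agrees with the stand model. I'll move above it and shut the fingers.

Request:
step_arm --deltas "20 0 -7 0 0 0 0.5; 50 0 -17 0 0 0 0; 90 0 -30 0 0 0 -0.5; 130 0 -44 0 0 0 -1; 165 0 -56 0 0 0 -1; 195 5 -66 0 0 0 -1; 210 15 -72 0 0 0 -1; 214 25 -73 0 0 0 -1; 214 30 -73 0 0 0 -1; 214 30 -73 0 0 0 -1" --force 40

```text
t: 13.45
eef_pos: [0.6068, -0.2206, 0.2355]
tool_rot: [-1.269, 1.113, -1.109]
ft_force: [-0.2, -0.4, 0.0]
width: -0.0001
```

Request:
step_arm --deltas "0 0 0 0 0 0 -1; 0 0 0 0 0 0 -1; 0 0 0 0 0 0 -1; 0 0 0 0 0 0 -1"

```text
t: 13.85
eef_pos: [0.6068, -0.2222, 0.2372]
tool_rot: [-1.268, 1.112, -1.112]
ft_force: [-0.4, -1.2, 1.3]
width: 0.0002
```

```bash
python3 - <<'E'
from h import *
move([.6063,-.2227,.19],-82.4);print(manip.observe()['eef_pos'])
E
```

```text
shift mm [ 0.4 47.2 -0.6] turn [-0.   -0.02 -0.  ] yaw now -82.5 F [-0.4 -1.2  1.3] t 13.85 w 0.0002
[ 0.60680291 -0.22220141  0.23716413]
```

Request:
step_arm --deltas "0 5 0 0 0 0 -1; 0 12 0 0 0 0 -1; 0 18 0 0 0 0 -1; 0 24 0 0 0 0 -1; 0 30 0 0 0 0 -1; 0 36 0 0 0 0 -1; 0 40 0 0 0 0 -1; 0 40 0 0 0 0 -1"

```text
t: 14.65
eef_pos: [0.6067, -0.225, 0.1978]
tool_rot: [-1.268, 1.111, -1.117]
ft_force: [-0.1, -3.7, 6.2]
width: 0.0001
```

```bash
cat > dial.py <<'E'
from h import *
o=manip.observe();move([.6063,-.2227,.1315],-82.4)
zb=o['eef_pos'][2]-.080; print('z',o['eef_pos'].round(4),'implied dial',.436-np.arcsin(np.clip((zb-.085)/.095,-1,1)))
E
python3 dial.py
```

```text
shift mm [-2.5 66.3 -0.2] turn [-0.02 -0.04  0.03] yaw now -82.64 F [-0.1 -3.7  6.2] t 14.65 w 0.0001
z [ 0.6067 -0.225   0.1978] implied dial 0.08341232296501483
```

Contact is about 6 N, as expected. Pushing on.

Request:
step_arm --deltas "0 5 0 0 0 0 -1; 0 10 0 0 0 0 -1; 0 15 0 0 0 0 -1; -1 20 0 0 0 0 -1; -1 25 0 0 0 0 -1; -1 30 0 0 0 0 -1; -1 35 0 0 0 0 -1; -1 40 0 0 0 0 -1; -1 40 0 0 0 0 -1"

```text
t: 15.55
eef_pos: [0.607, -0.2232, 0.1575]
tool_rot: [-1.268, 1.11, -1.116]
ft_force: [-0.2, -5.1, 6.0]
width: 0.0003
```

```bash
python3 dial.py
```

```text
shift mm [-0.7 26.  -0.7] turn [-0.02 -0.03  0.03] yaw now -82.59 F [-0.2 -5.1  6. ] t 15.55 w 0.0003
z [ 0.607  -0.2232  0.1575] implied dial 0.5148955916479057
```

Request:
step_arm --deltas "0 5 0 0 0 0 -1; 0 10 0 0 0 0 -1; 0 15 0 0 0 0 -1; 0 20 0 0 0 0 -1; 0 24 0 0 0 0 -1; 0 26.5 0 0 0 0 -1; 0 26.5 0 0 0 0 -1; 0 26.5 0 0 0 0 -1; 0 26.5 0 0 0 0 -1; 0 26.5 0 0 0 0 -1"

```text
t: 16.55
eef_pos: [0.6073, -0.2215, 0.1315]
tool_rot: [-1.267, 1.111, -1.113]
ft_force: [-0.6, 1.2, 9.5]
width: -0.0001
```

```bash
python3 dial.py; python3 - <<'E'
from h import *
def dark(tag,x0,x1,y0,y1,th):
    g=cv2.cvtColor(cv2.imread(f'pics/{tag}.png'),cv2.COLOR_BGR2GRAY)[y0:y1,x0:x1]
    n,l,st,ce=cv2.connectedComponentsWithStats((g<th).astype(np.uint8));[print(st[i][:5]+[x0,y0,0,0,0],(ce[i]+[x0,y0]).round(1)) for i in range(1,n) if st[i][4]>15]
im=snap('side','s9')
X=np.array([.6063,-.220,.0]);print('pred bar px at dial .70 .78 .87',[proj(cal('s9'),[.6067,-.2205,.085-.095*np.sin(d-.436)])[0].round(1) for d in(.52,.7,.78,.87)])
dark('s9',380,425,235,275,40)
# seal change check, plinth region of s8 vs s9 
a,b=[cv2.cvtColor(cv2.imread(f'pics/{k}.png'),cv2.COLOR_BGR2GRAY).astype(int) for k in('s8','s9')]
print('seal diff',np.abs(a-b)[165:215,344:376].mean(), 'stand ref',np.abs(a-b)[200:212,340:352].mean())
E
```

```text
shift mm [ 1.  -0.  -1.1] turn [-0.02 -0.02  0.  ] yaw now -82.51 F [-0.6  1.2  9.5] t 16.55 w -0.0001
z [ 0.6073 -0.2215  0.1315] implied dial 0.7965515067890496
pred bar px at dial .70 .78 .87 [array([399.8, 251.3]), array([398.9, 256.2]), array([398.6, 258.2]), array([398.1, 260.5])]
[380 235   4   7  26] [381.6 238.2]
[386 235  34  30 392] [400.9 244.1]
seal diff 1.62125 stand ref 0.9861111111111112
```

Implied dial angle is 0.797 rad with 9.5 N of spring reaction. The bar's lower edge in the side view (row 264, so centre about 258.5) gives about 0.79, which is in the third notch. One last numeric check on the bystanders and the seal before handing in.

```bash
python3 - <<'E'
from h import *
snap('side','s10'); G=lambda k:cv2.cvtColor(cv2.imread(f'pics/{k}.png'),cv2.COLOR_BGR2GRAY).astype(int)
a,b,c=G('side0'),G('s10'),G('s8')
for n,(x0,x1,y0,y1) in dict(jar=(262,292,168,212),gauge=(288,328,248,274),bit=(298,360,306,332)).items():
    print(n,'vs start',np.abs(a-b)[y0:y1,x0:x1].mean().round(2),(np.abs(a-b)[y0:y1,x0:x1]>25).sum())
d=np.abs(c-b)[160:215,340:378]>25;ys,xs=np.where(d);print('seal changed px',d.sum(),list(zip(xs+340,ys+160))[:12])
o=manip.observe();print(o['eef_pos'],o['ft_force'],o['t'])
E
```

```text
jar vs start 0.75 0
gauge vs start 0.75 0
bit vs start 0.77 0
seal changed px 35 [(np.int64(359), np.int64(160)), (np.int64(360), np.int64(160)), (np.int64(361), np.int64(160)), (np.int64(362), np.int64(160)), (np.int64(363), np.int64(160)), (np.int64(364), np.int64(160)), (np.int64(359), np.int64(161)), (np.int64(360), np.int64(161)), (np.int64(361), np.int64(161)), (np.int64(362), np.int64(161)), (np.int64(363), np.int64(161)), (np.int64(364), np.int64(161))]
[ 0.60726968 -0.22154392  0.1314978 ] [-1.38428879  1.61798069  9.77636895] 16.65
```

```bash
python3 -c "
from workcell import manip
print(manip.job_done())"
```

```text
the job is handed in; nothing more can be done
None
```

The grey tin seal is seated on both pegs, head end on the thick peg, and let go. The dial is held down in the third notch by the closed fingers. I handed the job in at about 16.7 s; no verdict was reported.

- **Seal seating:** contact came at the expected height (TCP z 0.127 m). After release, the plinth corners in the wrist view matched a flat seated prediction within about 2 px. After the push, the only changed pixels I listed around the seal (12 of 35) were at the top edge, where the gripper had been in the earlier picture.
- **Dial:** the finger height implies 0.797 rad and the side picture gives about 0.79 rad, against 0.78 for the third notch. The spring pushed back with about 9.6 N, a little above the expected 8 N.
- **Jar, gauge and bit:** no pixels changed in the side view since the start.
- **Disagreement:** the side and top cameras were about 1 px (2–3 mm) off the wrist-camera model throughout. It was consistent and did no harm. I had used all 12 picture views by then, so the dial and the last seal checks were numeric only.

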